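Set up a stepped shaft in V-blocks on the drill stand

TASK

Set up the stepped shaft on the drill stand for cross-drilling. Lay the plywood board on the base plate, centred over its hole, long side across the stand (left to right, square to the direction of the column); then stand the two V-blocks on the board, one near each end, centred across its width, Vs in line along it. Last, lay the shaft in both Vs, thick end in the low bright block and thin end in the tall black one, so that it lies level with its blue band right above the hole, and leave the dye bottle, tin and hammer where they are.

Things in the scene. Friction and masses are not known exactly. Their poses are not given: they have to be found in the camera images.
- plate_hole (a point): Centre of the 16 mm hole (black spot) in the fixed drill stand's aluminium base plate, at its top face, 18 mm above the bench. Plate 170 (x) by 190 mm (y), centred here. +x points to the column (25 mm thick, 500 mm tall, 167 mm from the hole; 52 mm socket, neck 24 mm high from x = 80 mm); y runs across the stand, z up. The drill carriage sits at the top of the column, over 380 mm up.
- board_c (a point): Centre (half-way up) of the loose plywood backing board, 140 mm (its x) by 56 mm (its y) by 18 mm thick, 0.09 kg, lying flat on the bench. z up.
- low_block_c (a point): Centre (half-way up) of the low V-block, bright metal: 36 mm long (its x, along the V), 44 mm wide (its y), 38 mm high, V up, 0.38 kg, z up. The 90-degree V runs right through, 36 mm wide at the top, 18 mm deep, its bottom line 20 mm above the underside. A 32 mm shaft lies in it with its axis 42.6 mm above the underside.
- tall_block_c (a point): Centre (half-way up) of the tall V-block, black: 36 mm long (its x, along the V), 44 mm wide (its y), 49.3 mm high, V up, 0.52 kg, z up. The 90-degree V runs right through, 36 mm wide at the top, 18 mm deep, its bottom line 31.3 mm above the underside. A 16 mm shaft lies in it with its axis 42.6 mm above the underside.
- shaft_c (a point): Mid-length point on the axis of the stepped metal shaft (150 mm long, lying on the bench, axis 16 mm up, can roll), inside its 10 mm wide blue band. x runs along it to the thin end: thick part 32 mm diameter from x = -75 to +12 mm, thin part 16 mm diameter from +12 to +75 mm. 0.23 kg, balance point at x = -21 mm. Its y and z turn as it rolls.
- dye_bottle_c (a point): Centre of a small upright white bottle with a blue label and black cap, 32 mm diameter, 56 mm high: leave it alone.
- paste_tin_c (a point): Centre of a flat red tin, 45 mm diameter, 26 mm high: leave it alone.
- hammer_grip (a point): Middle of the handle of a hammer lying on the bench, about 270 mm long, its x pointing along the handle to the head: leave it alone.
Things that resemble listed ones, but are neither listed nor needed, are in the scene too. What is shaped like the part that bears low_block_c but orange is not meant. Leave any green look-alike of the part that bears shaft_c alone.

How it is judged:
By the outcome, as a careful person would: the job done as asked, in the order asked, and still so for the second after the job is handed in, with the robot touching nothing.
It also fails if it takes over 122 s, if anything falls off the work surface, if the arm or the gripper's body presses on something with over 40 N, if the wrist force passes 120 N, or if a joint passes its speed limit or range.

ROBOT

A 6-joint arm with a two-finger parallel gripper is mounted at the origin on the work surface. World frame = base frame: x ahead of the robot, y to its left, z up, the work surface at z = 0. Lengths are in mm, angles in rad, forces in N, time in s.
With the tool pointing down it reaches from about 250 to 800 mm from the base axis. Payload 8.5 kg.
Tool frame: the origin (TCP) lies on the centre line of the jaws, within the pads' length; the fingertips stand 22 mm ahead of it and the grasp point (between the pads) lies 3 mm ahead of it (env.tip_extent is the distance from the TCP to the fingertips, in mm); z points along the fingers, y is the line along which they close (so a half turn about z gives the same grasp; the last joint's range is limited). The gripper opens to 85 mm and grips with 20 to 120 N. Pads are 22 mm wide; open, the fingers measure 114 mm over their backs; the gripper's body (76 mm by 85 mm) begins 54 mm behind the grasp point. The pads swing forward as they close: fully open they stand 13 mm farther back than shut.
Start: joints at [0, 0.238, -0.013, 1.319, 0, 1.571], TCP at [524.958, -0, 253.276] pointing down, gripper open.
Joint ranges: [-2.66, 2.66], [-1.03, 1.9], [-1.14, 1.46], [-1.82, 2.27], [-1.45, 1.34], [-3.14, 3.14]. Speed limits (rad/s): [2.22, 2.22, 2.79, 3.14, 3.14, 3.14].

INTERFACE

Orientations are given as a unit quaternion [w, x, y, z].
In Python, from station import env gives the robot as it stands.
- The arm moves only by the tool apply_moves, never from a script. Its argument "motion" is one flat list of numbers, 6 for each row, row after row: the shift along the tool's x, y, z as a fraction of full scale, then the turn, a rotation vector about the tool's x, y, z as a fraction of full scale. A call has 1 to 8 rows; each row is the pose to reach, as a shift and turn from the pose commanded when the call began, along the tool's axes at that moment; what a row does not reach only later rows make up. Full scale, the value 1, is 0.3 m for a shift and 45 degrees for a turn. A row lasts 1/8 s, in which the tool goes at most 62.5 mm and 10.7 degrees, less where a joint would pass 70% of its speed; a pose out of reach is approached as far as the arm can. A call with a number of a shift or a turn outside -1 to 1 is refused whole. A call with a gripper value outside its range is refused whole. "jaw" is the gripper's target within -1 to 1 (fully open at 1, half-way at 0, shut at -1), set as the call begins (left out, the last holds). The fingers move at their own pace and stop on an object; "force" is the grip in N (left out, the last holds). Time passes only in rows, so rows that repeat a pose let the fingers close. It gives the time, the measured TCP pose, the force, the opening and the grip force at its end, in the units of the state.
- env.get_state(): the state, without advancing time (a new reading comes with each control period).
- env.grab_frame(name): name is "scene" or "side" or "wrist"; returns a dict with "img" (480x640x3 uint8, red, green, blue), "fx", "fy", "cx", "cy" (pixels), "position" and "orientation" of the camera in the world. Camera axes: x right, y up, looking along -z (the intrinsics and any distortion apply to the point x, -y, -z); pixel columns grow to the right and rows downward; lengths in mm; the calibration is good to about 2 mm. A picture is of the moment at which its call begins. There is no depth.
- env.hand_in(): hands the job in; it is judged then, once.
The state is a dict: "time": time; "qpos": joint angles; "dq": joint speeds; "joint_efforts": joint torques, N m; "ee_pos": TCP position; "eef_rot": TCP orientation; "contact_force": force on the tool from outside, world axes, zero at the start; "moment": the same for the moment, N m; "opening": finger opening in mm; "grasp_force": force on a finger pad.
Only numpy, scipy, OpenCV 4.12 (cv2) and the standard library are available. Lean on these libraries where they do the work, as an engineer would, in place of code of your own. Each camera call takes 0.05 s, during which the arm holds its last target. There are 200 camera calls.

## Working session

There is one attempt and no reset: what is moved stays moved. The work goes in short steps, Python scripts to look and compute and a tool call to move; the robot and the scene stay as the last step left them, time stands still between calls to the robot, and variables do not carry over. Pictures are saved under pics/ and viewed, at most 14 in all, crops included, and the job is handed in when it is done.

Besides the shell and the picture viewer there is one more tool, called after "Request:" as name(argument=value, ...) on one line, values as JSON. apply_moves: Moves the arm, as the interface text tells. Its arguments: {"type":"object","properties":{"motion":{"type":"array"},"jaw":{"type":"number"},"force":{"type":"number"}},"required":["motion"]}

```bash
mkdir -p pics; ls
cat > h.py <<'E'
import numpy as np, cv2
from scipy.spatial.transform import Rotation as R
from station import env
def Rq(q): return R.from_quat([q[1],q[2],q[3],q[0]])
def grab(n,fn=None):
    f=env.grab_frame(n)
    if fn: cv2.imwrite('pics/'+fn,f['img'][:,:,::-1])
    return f
def back(f,u,v,z):
    d=np.array([(u-f['cx'])/f['fx'],-(v-f['cy'])/f['fy'],-1.])
    d=Rq(f['orientation']).apply(d);p=np.array(f['position'])
    return p+d*(z-p[2])/d[2]
def proj(f,P):
    c=Rq(f['orientation']).inv().apply(np.array(P,float)-np.array(f['position']))
    c=np.atleast_2d(c)
    return np.c_[f['cx']-f['fx']*c[:,0]/c[:,2], f['cy']+f['fy']*c[:,1]/c[:,2]]
E
python3 - <<'E'
from h import *
import pickle
for n in ['scene','side','wrist']:
    f=grab(n,n+'0.png'); pickle.dump(f,open(n+'0.pkl','wb'))
    print(n,{k:v for k,v in f.items() if k!='img'})
print(env.get_state())
E
```

```text
pics
scene {'fx': 543.3910103872414, 'fy': 543.3910103872414, 'cx': 332.12911541515814, 'cy': 240.59120341302574, 'position': array([1305.67050739, -877.76902978,  904.94246924]), 'orientation': array([0.8109532 , 0.41697728, 0.18017323, 0.36881223])}
side {'fx': 469.0931144990779, 'fy': 469.0931144990779, 'cx': 320.77566640743834, 'cy': 235.48357449758552, 'position': array([361.27421981, 984.46704799, 744.2945846 ]), 'orientation': array([-0.03751105, -0.00901295,  0.46697537,  0.88342838])}
wrist {'fx': 365.0330905366885, 'fy': 365.0330905366885, 'cx': 321.2423965012845, 'cy': 233.0493536813344, 'position': array([525.13040522,  70.9280849 , 372.88984666]), 'orientation': array([ 9.89992659e-01, -1.41115114e-01,  9.65996157e-04,  3.55627307e-04])}
{'time': 0.15, 'qpos': array([ 2.04527116e-05,  2.38659875e-01, -1.40492979e-02,  1.31918465e+00,
        7.74411946e-06,  1.57080700e+00]), 'dq': array([-3.14999960e-04, -1.42500734e-03,  2.31554674e-03,  2.62358666e-05,
       -5.70018867e-04, -5.19535418e-04]), 'joint_efforts': array([-5.83120764e-04, -5.39078343e+01,  3.46597445e+01,  1.44879267e-02,
       -3.84108148e-05, -6.07092011e-05]), 'ee_pos': array([5.24717476e+02, 1.29374204e-02, 2.52820823e+02]), 'eef_rot': array([-3.90756415e-04,  7.07103218e-01,  7.07110131e-01, -3.85292573e-04]), 'contact_force': array([-0.27433233, -0.88337757, -0.14673984]), 'moment': array([ 0.00557763,  0.00378647, -0.01570614]), 'grasp_force': 0.0, 'opening': 85.79928658145737}
```

View pics/scene0.png

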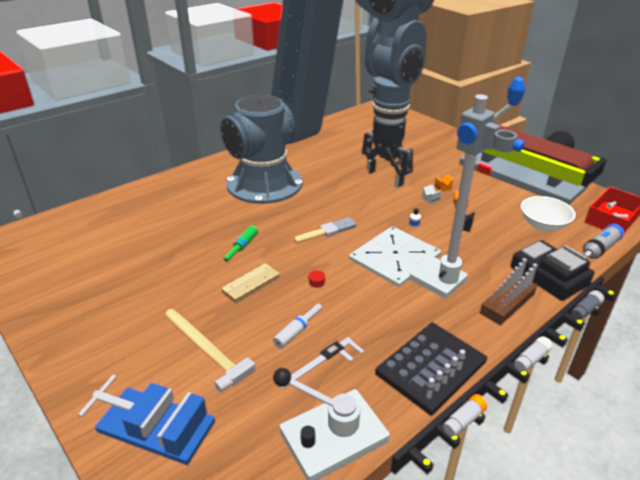

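View pics/side0.png

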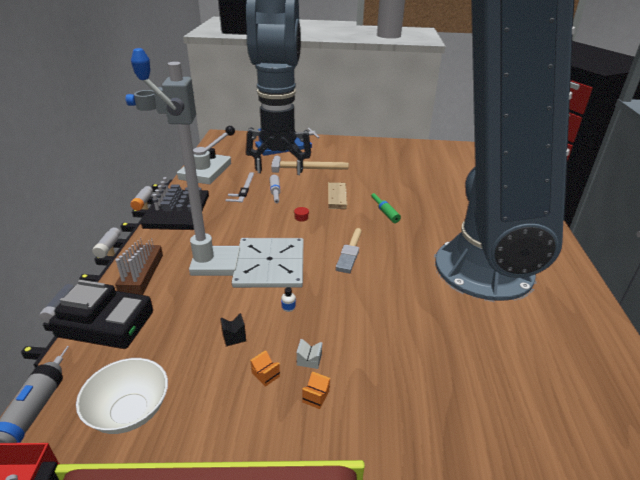

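View pics/wrist0.png

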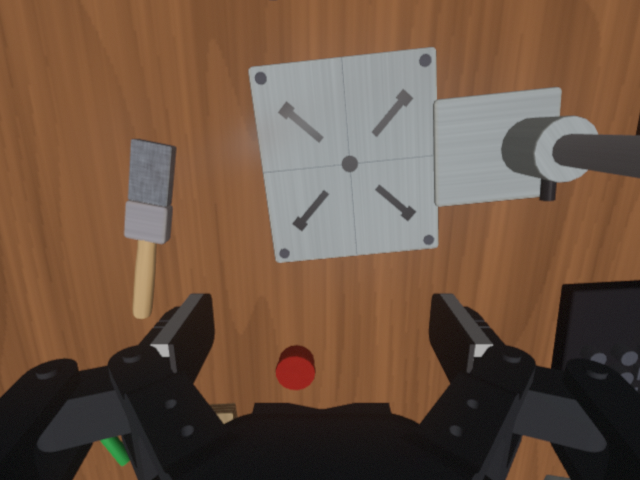

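The scene picture shows the shaft at (297,325), the board at (250,281), the tin at (317,278) and the hammer at (210,345). The bottle is at (415,217), the low bright block at (431,193), the orange look-alikes at (444,182) and (460,197), the black tall block at (468,220) and the green decoy at (242,243). In the side view the low block is at (309,353) and the tall one at (233,330). The wrist view shows the hole at (349,163).

Run:
```python
from h import *
import pickle
F={n:pickle.load(open(n+'0.pkl','rb')) for n in ['scene','side','wrist']}
def p(l,n,u,v,z): print(l,n,back(F[n],u,v,z).round(0))
p('hole','wrist',349.5,163.5,18)
for u,v in [(250,67),(435,48),(437,247),(277,262)]: p('pl','wrist',u,v,18)
p('hole','scene',396,252,18);p('hole','side',269,258,18)
p('board','scene',251,281,18);p('board','side',337,193,18)
p('shaft','scene',303,318,16);p('shaft','side',275,185,16)
p('low','scene',431,193,25);p('low','side',309,353,25)
p('tall','scene',468,221,30);p('tall','side',233,330,30)
p('bottle','side',288,305,5);p('tin','wrist',296,368,26);p('tin','side',301,214,20)
p('hamhead','side',276,165,15);p('hamend','side',347,165,10)
p('hamhead','scene',236,374,15);p('hamend','scene',172,314,10)
p('or','side',264,366,25);p('or','side',316,388,25);p('green','side',385,208,10)
p('brush','side',350,250,10)
f=F['side']['img']
cv2.imwrite('pics/s_crop.png',cv2.resize(f[280:420,190:350],None,fx=4,fy=4,interpolation=cv2.INTER_CUBIC)[:,:,::-1])
```

```text
hole wrist [552.  37.  18.]
pl wrist [461. 122.  18.]
pl wrist [625. 138.  18.]
pl wrist [643. -47.  18.]
pl wrist [479. -64.  18.]
hole scene [551.  40.  18.]
hole side [551.  38.  18.]
board scene [ 397. -327.   18.]
board side [ 394. -321.   18.]
shaft scene [ 583. -310.   16.]
shaft side [ 597. -356.   16.]
low scene [418. 343.  25.]
low side [419. 348.  25.]
tall scene [595. 297.  30.]
tall side [581. 305.  30.]
bottle side [482. 193.   5.]
tin wrist [ 497. -186.   26.]
tin side [ 493. -180.   20.]
hamhead side [ 617. -505.   15.]
hamend side [ 368. -544.   10.]
hamhead scene [ 621. -519.   15.]
hamend scene [ 368. -531.   10.]
or side [502. 389.  25.]
or side [398. 430.  25.]
green side [ 244. -258.   10.]
brush side [345. -29.  10.]
```

View pics/s_crop.png

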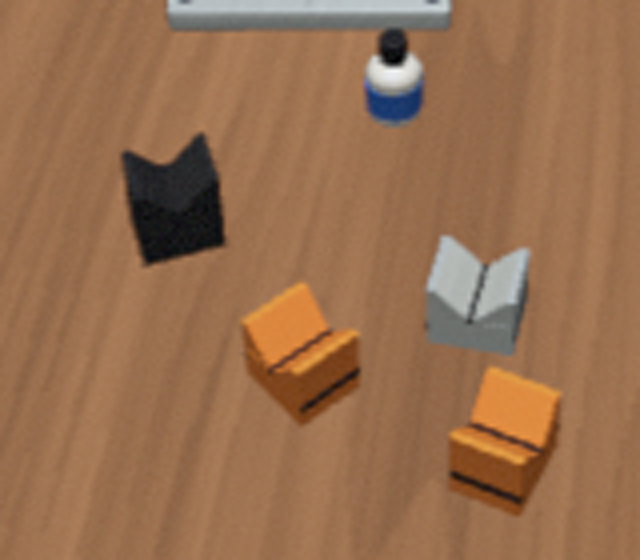

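The crop shows the bright low block at side pixel (309,353) and the tall black one at (233,330). The two orange ones are decoys, so I leave them. The metal shaft with the blue band at scene pixel (297,325) is the right one; the green one is a handled decoy. I'll go to the board and shaft area first.

Request:
apply_moves(motion=[-0.2, -0.02, 0, 0, 0, 0, -0.4, -0.04, 0, 0, 0, 0, -0.6, -0.06, 0, 0, 0, 0, -0.8, -0.08, 0, 0, 0, 0, -1, -0.1, 0, 0, 0, 0, -1, -0.1, 0, 0, 0, 0])

```text
time: 0.9
ee_pos: [494.0, -303.8, 252.4]
eef_rot: [-0.0, 0.709, 0.705, -0.0]
contact_force: [0.0, 0.1, -0.3]
opening: 85.5
grasp_force: 0.0
```

Request:
apply_moves(motion=[-0.2, -0.03, 0, 0, 0, 0, -0.2, -0.03, 0, 0, 0, 0, -0.2, -0.03, 0, 0, 0, 0, -0.2, -0.03, 0, 0, 0, 0])

```text
time: 1.4
ee_pos: [486.2, -358.7, 253.4]
eef_rot: [-0.0, 0.707, 0.708, 0.0]
contact_force: [0.9, 1.0, 0.2]
opening: 85.6
grasp_force: 0.0
```

Run:
```python
from h import *
import pickle
print(env.tip_extent,env.get_state()['ee_pos'])
f=grab('wrist','w1.png'); pickle.dump(f,open('w1.pkl','wb'))
```

```text
22.0 [ 486.23977603 -358.72520969  253.36882799]
```

View pics/w1.png

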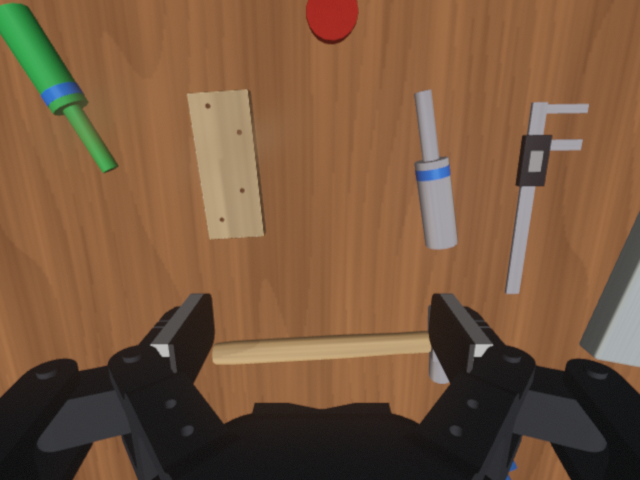

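The wrist view shows the board with corners (188,94), (249,90), (264,236) and (209,239). The shaft runs from its thin end (424,92) to its thick end (440,247), with the band at (433,172). The green look-alike is at (60,90).

```bash
cat >> h.py <<'E'
def mask_poly(f,m,z,seed):
    n,l,s,c=cv2.connectedComponentsWithStats(m.astype(np.uint8)); k=l[seed[1],seed[0]]
    cn=max(cv2.findContours((l==k).astype(np.uint8),0,1)[0],key=cv2.contourArea)[:,0]
    return cn,np.array([back(f,u,v,z)[:2] for u,v in cn],np.float32)
def move(x,y,z,yaw):
    """tool-frame shift/turn (units) to TCP (x,y,z), tool pointing down, tool x at world angle yaw deg"""
    s=env.get_state(); r0=Rq(s['eef_rot'])
    c,n=np.cos(np.radians(yaw)),np.sin(np.radians(yaw))
    r1=R.from_matrix(np.array([[c,n,0],[n,-c,0],[0,0,-1.]]))
    d=r0.inv().apply(np.array([x,y,z])-s['ee_pos'])/300
    w=(r0.inv()*r1).as_rotvec()/(np.pi/4)
    print('move',d.round(4),w.round(4)); return d,w
def tyaw():
    x=Rq(env.get_state()['eef_rot']).apply([1,0,0]); return np.degrees(np.arctan2(x[1],x[0]))
E
python3 - <<'E'
from h import *
import pickle
f=pickle.load(open('w1.pkl','rb')); i=f['img']
h=cv2.cvtColor(i,cv2.COLOR_RGB2HSV)
print(h[165,225],h[165,300],h[165,280],i[210,440],i[170,433],i[300,360])
m=i[:,:,2].astype(int)>95
m[:, :170]=0; m[:,290:]=0; m[260:]=0
cn,P=mask_poly(f,m,18,(225,165))
print(cn.min(0),cn.max(0),cv2.minAreaRect(P))
m=h[:,:,1]<90; m[260:]=0;m[:,:405]=0;m[:,470:]=0
b=(h[:,:,0]>95)&(h[:,:,0]<130)&(h[:,:,1]>120); b[260:]=0;b[:,:405]=0;b[:,470:]=0
v,u=np.nonzero(b);print('band',u.mean(),v.mean(),back(f,u.mean(),v.mean(),28))
m|=b
cn,P=mask_poly(f,m,16,(440,210)); print(cn.min(0),cn.max(0),cv2.minAreaRect(P))
print(back(f,424.5,92,8),back(f,440,247,16))
move(395,-324,60,95);print(tyaw())
E
```

```text
[ 17  87 167] [ 13 148 143] [ 13 143 137] [162 160 166] [ 86 134 207] [155 107  69]
[187  89] [263 238] ((394.9153747558594, -326.2143249511719), (56.02796936035156, 139.91966247558594), 3.6559386253356934)
band 433.0766773162939 173.81469648562302 [ 591.47949528 -329.98730636   28.        ]
[414  89] [457 249] ((594.9700317382812, -332.1031494140625), (33.86145782470703, 156.8768768310547), 12.364317893981934)
[ 582.86654805 -256.19372277    8.        ] [ 608.81077003 -406.4697494    16.        ]
move [ 0.1162 -0.3041  0.6449] [-0.     -0.0002 -0.1092]
90.08391356040896
```

Request:
apply_moves(motion=[0.04, -0.1, 0.2, 0, 0, -0.03, 0.08, -0.2, 0.4, 0, 0, -0.06, 0.11, -0.305, 0.6, 0, 0, -0.08, 0.11, -0.305, 0.64, 0, 0, -0.08, 0.11, -0.305, 0.64, 0, 0, -0.08], jaw=0.65, force=60)

```text
time: 2.08
ee_pos: [393.2, -325.3, 60.1]
eef_rot: [-0.002, 0.684, 0.729, -0.0]
contact_force: [0.5, 0.1, 0.6]
opening: 70.7
grasp_force: 0.0
```

Run:
```python
from h import *
print(env.tip_extent,tyaw());move(394.9,-326.2,28,93.66)
f=grab('wrist','w2.png')
```

```text
22.0 93.64260200996053
move [-0.0038  0.0058  0.1071] [-0.0034 -0.0032 -0.0004]
```

View pics/w2.png

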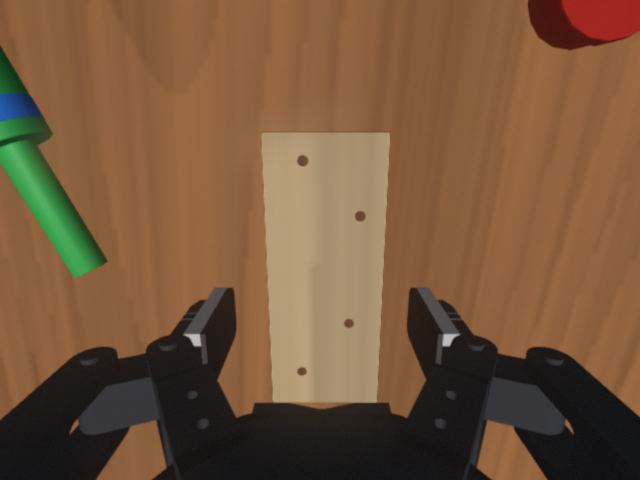

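The board, at columns 262-389, lies centred between the pads (236 and 408). I'll descend and grip.

Request:
apply_moves(motion=[-0.003, 0.006, 0.05, 0, 0, 0, -0.003, 0.006, 0.1, 0, 0, 0, -0.003, 0.006, 0.107, 0, 0, 0])

```text
time: 2.5
ee_pos: [396.0, -327.4, 28.1]
eef_rot: [-0.001, 0.684, 0.729, -0.0]
contact_force: [-0.2, 1.0, -0.3]
opening: 70.3
grasp_force: 0.0
```

Request:
apply_moves(motion=[0, 0, 0, 0, 0, 0, 0, 0, 0, 0, 0, 0, 0, 0, 0, 0, 0, 0, 0, 0, 0, 0, 0, 0], jaw=-1, force=50)

```text
time: 3.0
ee_pos: [396.4, -327.9, 29.4]
eef_rot: [0.0, 0.685, 0.729, -0.0]
contact_force: [-0.1, 0.1, 0.3]
opening: 54.4
grasp_force: 52.8
```

Request:
apply_moves(motion=[0, 0, -0.05, 0, 0, 0, 0, 0, -0.1, 0, 0, 0, 0, 0, -0.2, 0, 0, 0, 0, 0, -0.2, 0, 0, 0])

```text
time: 3.5
ee_pos: [397.7, -328.9, 92.2]
eef_rot: [0.002, 0.685, 0.729, 0.0]
contact_force: [-0.2, 0.1, -0.8]
opening: 54.3
grasp_force: 53.0
```

Run:
```python
from h import *
print(tyaw());f=grab('wrist','w3.png'); g=grab('side','s3.png')
cv2.imwrite('pics/c3.png',np.hstack([f['img'],cv2.resize(g['img'][80:320,240:480],(480,480))])[:,:,::-1][:,::1])
cv2.imwrite('pics/c3.png',cv2.resize(cv2.imread('pics/c3.png'),(800,343)))
move(552.3,37.5,100,95.6)
```

```text
93.59861775248868
move [ 1.1831  0.5948 -0.0344] [ 0.0011  0.0012 -0.0444]
```

View pics/c3.png

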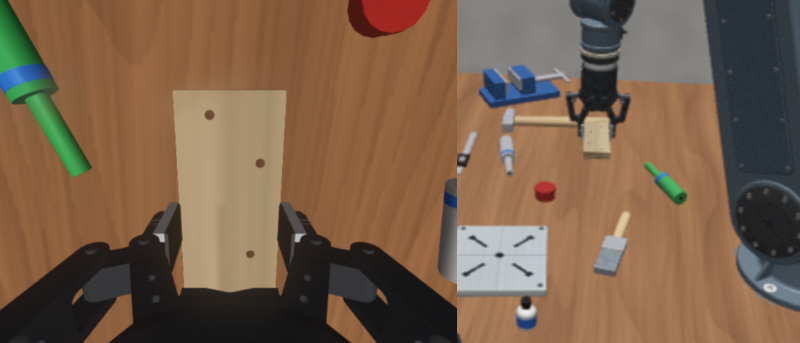

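The board is held squarely and lifted. I'll work out its offset in the hand while carrying it over the plate.

Run:
```python
from h import *
i=cv2.imread('pics/w3.png')[:,:,::-1]; 
f=grab('wrist'); s=env.get_state()
i=f['img']
m=(i[:,:,2].astype(int)>95); m[:,:230]=0;m[:,410:]=0;m[300:]=0
cn,P=mask_poly(f,m,60,(320,200))
print(cn.min(0),cn.max(0))
top=cn[:,1].min()
for r in (top+3,top+30): 
    u=np.nonzero(m[r])[0]; print(r,u.min(),u.max())
r=top+3; u=np.nonzero(m[r])[0]
for zt in np.arange(65,90,3):
    a=back(f,u.min()-.5,top-.5,zt);b=back(f,u.max()+.5,top-.5,zt)
    T=Rq(s['eef_rot']).inv()
    print(zt,np.linalg.norm(a-b).round(2),T.apply(a-s['ee_pos']).round(1),T.apply(b-s['ee_pos']).round(1))
print(s['ee_pos'])
```

```text
[242 126] [400 299]
129 242 400
156 244 399
65 60.55 [ 71.  -29.8  24.2] [71.1 30.8 24.2]
68 59.3 [ 71.  -29.2  21.2] [71.1 30.1 21.2]
71 58.04 [ 71.  -28.5  18.2] [71.1 29.5 18.2]
74 56.79 [ 71.  -27.9  15.2] [71.  28.9 15.2]
77 55.54 [ 71.  -27.3  12.2] [71.  28.3 12.2]
80 54.28 [ 71.  -26.7   9.2] [71.  27.6  9.2]
83 53.03 [ 71.  -26.    6.2] [71.  27.   6.2]
86 51.78 [ 71.  -25.4   3.2] [71.  26.4  3.2]
89 50.52 [ 71.  -24.8   0.2] [71.  25.8  0.2]
[ 396.14098936 -327.65714598   89.1809922 ]
```

Request:
apply_moves(motion=[0.12, 0.06, -0.01, 0, 0, -0.01, 0.26, 0.13, -0.02, 0, 0, -0.02, 0.4, 0.2, -0.02, 0, 0, -0.03, 0.56, 0.28, -0.03, 0, 0, -0.04, 0.72, 0.36, -0.03, 0, 0, -0.045, 0.86, 0.43, -0.03, 0, 0, -0.045, 0.95, 0.48, -0.03, 0, 0, -0.045, 1.0, 0.5, -0.03, 0, 0, -0.045])

```text
time: 4.65
ee_pos: [527.1, -17.5, 97.3]
eef_rot: [-0.001, 0.671, 0.742, -0.0]
contact_force: [-0.6, -1.2, -1.2]
opening: 54.5
grasp_force: 53.0
```

Run:
```python
from h import *
move(552.3,37.5,100,95.6)
```

```text
move [ 0.1742  0.1017 -0.009 ] [-0.0019 -0.0002  0.0027]
```

Run:
```python
from h import *
import pickle
f=pickle.load(open('wrist0.pkl','rb')); i=f['img']
g=cv2.cvtColor(i,cv2.COLOR_RGB2GRAY); h=cv2.cvtColor(i,cv2.COLOR_RGB2HSV)
w=g[148:180,334:366].astype(int)<110; v,u=np.nonzero(w); print(u.mean()+334,v.mean()+148,len(u)); H=back(f,u.mean()+334,v.mean()+148,18);print(H)
m=(h[:,:,1]<70)&(g>110); m[:,436:]=0; m[:,:240]=0;m[275:]=0
m=cv2.morphologyEx(m.astype(np.uint8),cv2.MORPH_CLOSE,np.ones((9,9)))
cn,P=mask_poly(f,m,18,(300,190)); print(cn.min(0),cn.max(0),cv2.minAreaRect(P))
move(H[0]-.4,H[1]-1,70,95.6)
```

```text
349.2923076923077 163.44615384615383 195
[551.33513746  37.21393281  18.        ]
[248  47] [435 262] ((550.46484375, 37.41473388671875), (167.59225463867188, 188.20230102539062), 5.680392742156982)
move [0.1704 0.0969 0.091 ] [-0.0019 -0.0002  0.0027]
```

Request:
apply_moves(motion=[0.08, 0.05, 0.02, 0, 0, 0, 0.17, 0.097, 0.05, 0, 0, 0.002, 0.17, 0.097, 0.091, 0, 0, 0.002, 0.17, 0.097, 0.091, 0, 0, 0.002, 0.17, 0.097, 0.091, 0, 0, 0.002])

```text
time: 5.28
ee_pos: [550.7, 33.7, 70.9]
eef_rot: [-0.0, 0.673, 0.74, -0.0]
contact_force: [-0.5, 0.7, -1.1]
opening: 54.8
grasp_force: 52.9
```

Run:
```python
from h import *
grab('side')
print(tyaw(),env.get_state()['ee_pos']); move(551,36.2,47.5,95.65)
```

```text
95.47025265060645 [550.93158836  33.76365646  71.16389005]
move [0.0081 0.001  0.0789] [-0.0001  0.0002 -0.004 ]
```

Request:
apply_moves(motion=[0.008, 0.001, 0.04, 0, 0, -0.004, 0.008, 0.001, 0.065, 0, 0, -0.004, 0.008, 0.001, 0.07, 0, 0, -0.004, 0.008, 0.001, 0.07, 0, 0, -0.004])

```text
time: 5.82
ee_pos: [551.1, 37.0, 49.7]
eef_rot: [-0.0, 0.671, 0.741, -0.0]
contact_force: [0.1, -0.3, -0.6]
opening: 54.1
grasp_force: 53.0
```

Run:
```python
from h import *
for k in range(4): 
    grab('side'); s=env.get_state(); print(s['ee_pos'],s['contact_force'],tyaw())
move(551,36.2,47.5,95.65)
```

```text
[551.24118789  37.10015991  49.90292952] [-0.33908545 -0.11246741 -0.72433038] 95.7195205972199
[551.35368935  37.11149876  50.03833948] [ 0.18934968  0.4544583  -0.47146467] 95.71940006310273
[551.37091964  37.1205615   50.09438318] [ 0.03419465 -0.2627393  -0.8527075 ] 95.71890352529454
[551.38088936  37.08258189  50.10297911] [-0.59428303 -0.24948853 -1.20399289] 95.71518419626423
move [-0.0028 -0.0016  0.0087] [0.0004 0.     0.0014]
```

Request:
apply_moves(motion=[-0.003, -0.001, 0.006, 0, 0, 0, -0.003, -0.001, 0.01, 0, 0, 0, -0.003, -0.001, 0.01, 0, 0, 0])

```text
time: 6.4
ee_pos: [551.0, 36.0, 47.4]
eef_rot: [0.0, 0.671, 0.741, 0.0]
contact_force: [-1.4, -0.4, 5.8]
opening: 54.5
grasp_force: 53.6
```

Request:
apply_moves(motion=[0, 0, 0, 0, 0, 0, 0, 0, 0, 0, 0, 0, 0, 0, 0, 0, 0, 0], jaw=0.6)

```text
time: 6.78
ee_pos: [550.9, 36.1, 46.8]
eef_rot: [-0.0, 0.671, 0.741, -0.0]
contact_force: [0.8, -0.5, -0.7]
opening: 68.4
grasp_force: 0.0
```

Request:
apply_moves(motion=[0, 0, -0.1, 0, 0, 0, 0, 0, -0.2, 0, 0, 0, 0, 0, -0.3, 0, 0, 0, 0, 0, -0.4, 0, 0, 0, 0, 0, -0.4, 0, 0, 0, 0, 0, -0.4, 0, 0, 0], jaw=1)

```text
time: 7.52
ee_pos: [550.7, 36.1, 166.3]
eef_rot: [-0.0, 0.671, 0.741, -0.0]
contact_force: [0.1, -0.3, -1.2]
opening: 85.4
grasp_force: 0.0
```

Run:
```python
from h import *
import pickle
f=grab('wrist','w4.png'); pickle.dump(f,open('w4.pkl','wb'))
move(450,300,220,60);move(500,270,250,90);print(tyaw())
```

```text
move [ 0.9086 -0.2457 -0.18  ] [-2.000e-03  6.000e-04  7.937e-01]
move [ 0.7925 -0.09   -0.2802] [-0.0021  0.      0.127 ]
95.7164044579628
```

View pics/w4.png

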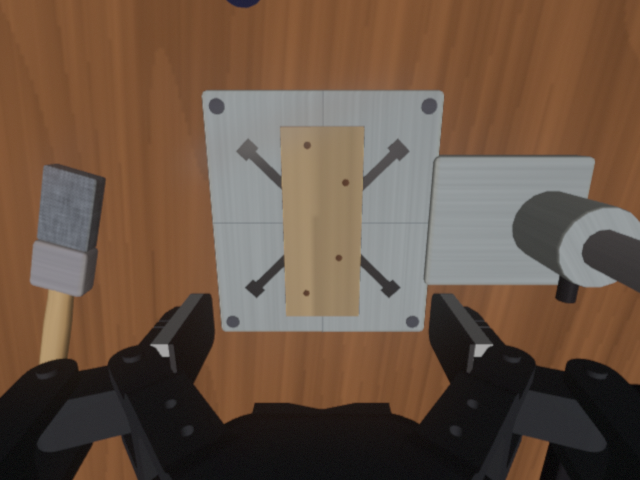

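The board lies on the plate at columns 281-364 and rows 126-317, square to it. The plate corners are (203,91), (443,91), (425,331) and (222,331). I'll measure it and move on to the blocks.

Run:
```python
from h import *
import pickle
f=pickle.load(open('w4.pkl','rb')); i=f['img'].astype(int)
print(i[220,320],i[220,240],i[220,100])
h=cv2.cvtColor(f['img'],cv2.COLOR_RGB2HSV)
b=(h[:,:,1]>60)&(np.arange(640)>270)&(np.arange(640)<375)&(np.arange(480)[:,None]>115)&(np.arange(480)[:,None]<325)&(i[:,:,0]>110)
cn,P=mask_poly(f,b,36,(320,220)); print(cn.min(0),cn.max(0),cv2.minAreaRect(P))
Q=np.array([back(f,u,v,18)[:2] for u,v in [(203,91),(443,91),(425,331),(222,331)]]);print(Q.round(1),Q.mean(0))
# line across plate: vertical at u~322.5, horizontal v~222
print(back(f,322.5,110,18),back(f,322.5,325,18),back(f,250,222.5,18),back(f,400,222.5,18))
```

```text
[145 125  96] [151 156 157] [104  73  51]
[281 127] [363 315] ((550.8826293945312, 37.976837158203125), (55.85494613647461, 138.1629638671875), 5.946359634399414)
[[460.3 122.1]
 [624.6 138.6]
 [645.6 -46.6]
 [477.9 -63.6]] [552.08546533  37.60832856]
[543.37395584 117.99413994  18.        ] [560.3888009 -49.6495363  18.       ] [496.76079613  31.84986924  18.        ] [610.09434823  43.28515834  18.        ]
```

Request:
apply_moves(motion=[0.12, -0.01, -0.08, 0, 0, 0, 0.3, -0.03, -0.2, 0, 0, 0.03, 0.5, -0.05, -0.28, 0, 0, 0.08, 0.65, -0.08, -0.28, 0, 0, 0.12, 0.79, -0.09, -0.28, 0, 0, 0.127, 0.79, -0.09, -0.28, 0, 0, 0.127, 0.79, -0.09, -0.28, 0, 0, 0.127])

```text
time: 8.45
ee_pos: [500.2, 269.0, 249.8]
eef_rot: [-0.0, 0.707, 0.707, -0.001]
contact_force: [0.1, -0.2, 0.3]
opening: 85.6
grasp_force: 0.0
```

Run:
```python
from h import *
import pickle
f=grab('wrist','w5.png'); pickle.dump(f,open('w5.pkl','wb'))
```

```text
(no output)
```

View pics/w5.png

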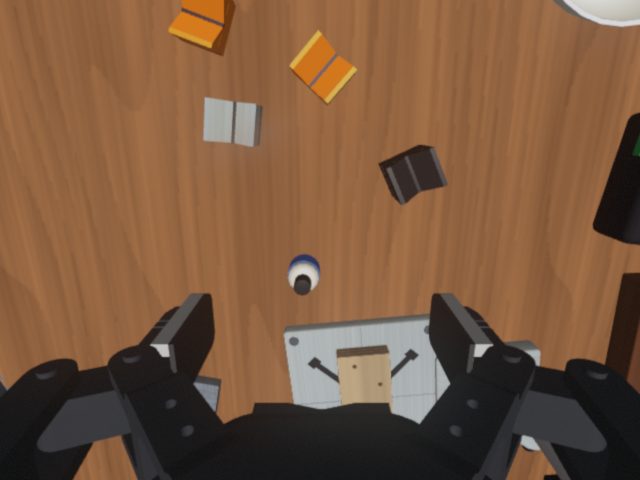

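The low block is at (232,121), the tall black one at (411,173), and the orange decoys at (203,18) and (323,67). The bottle at (303,273) is untouched. One enlarged crop of both blocks gives me the corners.

Run:
```python
import cv2,numpy as np
i=cv2.imread('pics/w5.png')
a=cv2.resize(i[85:155,195:270],None,fx=5,fy=5,interpolation=cv2.INTER_CUBIC)
b=cv2.resize(i[140:210,373:453],None,fx=5,fy=5,interpolation=cv2.INTER_CUBIC)
b=np.clip(b.astype(float)*1.8,0,255).astype(np.uint8)
cv2.imwrite('pics/c5.png',np.hstack([a,b])); print(a.shape,b.shape)
```

```text
(350, 375, 3) (350, 400, 3)
```

View pics/c5.png

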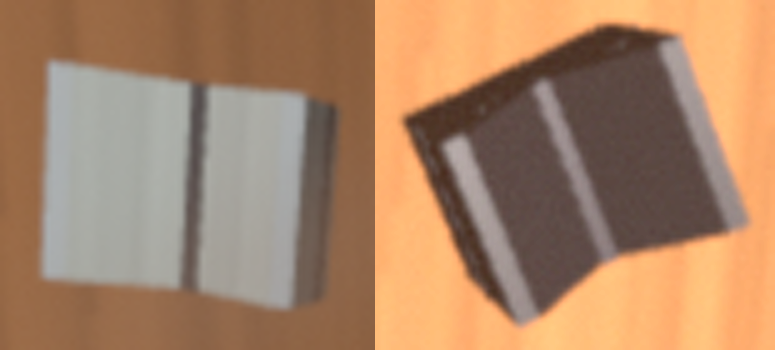

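Run:
```python
from h import *
import pickle
f=pickle.load(open('w5.pkl','rb'))
def q(pts,ox,oy,z):
    Q=np.array([back(f,ox+u/5-.4,oy+v/5-.4,z)[:2] for u,v in pts])
    e=[np.linalg.norm(Q[k]-Q[k-1]) for k in range(4)]
    a=(Q[0]-Q[3])+(Q[1]-Q[2]); b=(Q[1]-Q[0])+(Q[2]-Q[3])
    print(Q.mean(0).round(1),np.round(e,1),np.degrees(np.arctan2(a[1],a[0])).round(1),np.degrees(np.arctan2(b[1],b[0])).round(1)+90)
q([(50,62),(307,93),(292,308),(42,278)],195,85,38)
q([(68,145),(307,38),(373,225),(140,324)],373,140,49.3)
move(418,300,150,85)
```

```text
[419.7 343.6] [36.1 44.  36.2 44.2] 82.8 83.4
[583.6 298. ] [34.8 43.9 35.2 43.7] 114.4 114.3
move [ 0.1052 -0.2743  0.3339] [-0.0016  0.0013  0.1107]
```

Run:
```python
from h import *
move(419.5,343.6,90,83.1);move(419.5,343.6,30,83.1)
```

```text
move [ 0.2507 -0.2691  0.5338] [-0.0016  0.0013  0.1529]
move [ 0.2509 -0.2688  0.7338] [-0.0016  0.0013  0.1529]
```

Request:
apply_moves(motion=[0.1, -0.1, 0.1, 0, 0, 0.05, 0.2, -0.2, 0.25, 0, 0, 0.1, 0.25, -0.269, 0.4, 0, 0, 0.153, 0.25, -0.269, 0.533, 0, 0, 0.153, 0.25, -0.269, 0.533, 0, 0, 0.153, 0.25, -0.269, 0.533, 0, 0, 0.153])

```text
time: 9.25
ee_pos: [420.9, 344.0, 92.3]
eef_rot: [0.0, 0.749, 0.663, 0.001]
contact_force: [0.4, -0.9, -0.5]
opening: 85.2
grasp_force: 0.0
```

Run:
```python
from h import *
f=grab('wrist','w6.png')
move(419.5,343.6,30,83.1)
i=f['img']; 
for (u,v) in proj(f,[[419.5,343.6,38]]): print(u,v)
```

```text
move [-0.0035 -0.0058  0.2091] [ 0.0021 -0.0022 -0.0014]
318.0098743721044 271.9111982990719
```

View pics/w6.png

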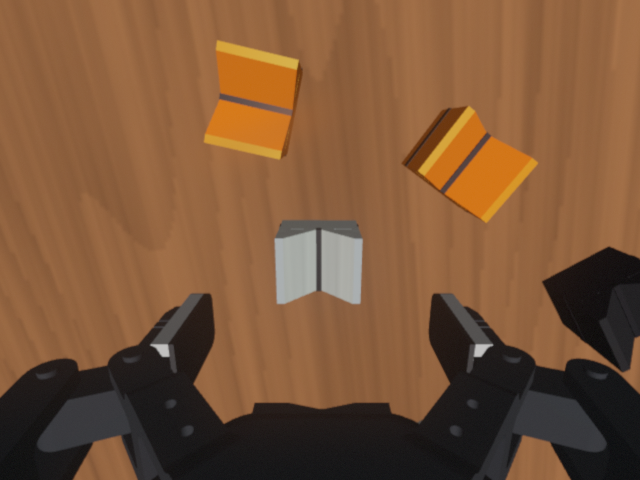

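The block's top is at (275-362, 238-303) and its centre matches the prediction (318,272). It's clear of the orange ones, so I'll grip it.

Request:
apply_moves(motion=[-0.003, -0.006, 0.1, 0, 0, 0, -0.003, -0.006, 0.2, 0, 0, 0, -0.003, -0.006, 0.208, 0, 0, 0, -0.003, -0.006, 0.208, 0, 0, 0])

```text
time: 9.8
ee_pos: [418.9, 344.0, 30.1]
eef_rot: [0.0, 0.748, 0.663, 0.001]
contact_force: [0.1, -0.1, -0.9]
opening: 85.2
grasp_force: 0.0
```

Request:
apply_moves(motion=[0, 0, 0, 0, 0, 0, 0, 0, 0, 0, 0, 0, 0, 0, 0, 0, 0, 0, 0, 0, 0, 0, 0, 0, 0, 0, 0, 0, 0, 0], jaw=-1, force=60)

```text
time: 10.42
ee_pos: [418.5, 344.0, 29.7]
eef_rot: [0.0, 0.748, 0.663, 0.001]
contact_force: [0.1, -0.2, 6.2]
opening: 42.8
grasp_force: 61.9
```

Request:
apply_moves(motion=[0, 0, -0.05, 0, 0, 0, 0, 0, -0.2, 0, 0, 0, 0, 0, -0.38, 0, 0, 0, 0, 0, -0.4, 0, 0, 0, 0, 0, -0.4, 0, 0, 0])

```text
time: 11.05
ee_pos: [417.7, 343.5, 148.8]
eef_rot: [-0.0, 0.748, 0.663, 0.0]
contact_force: [0.0, -0.9, -4.6]
opening: 43.5
grasp_force: 62.7
```

Run:
```python
from h import *
print(tyaw());move(556.2,-10.4,130,95.7)
```

```text
83.12022224806587
move [-1.1159  0.5995  0.0624] [ 2.000e-04 -3.000e-04 -2.796e-01]
```

Request:
apply_moves(motion=[-0.08, 0.04, 0, 0, 0, -0.02, -0.2, 0.1, 0, 0, 0, -0.06, -0.34, 0.18, 0, 0, 0, -0.1, -0.5, 0.27, 0, 0, 0, -0.15, -0.66, 0.36, 0, 0, 0, -0.2, -0.8, 0.44, 0, 0, 0, -0.25, -0.92, 0.5, 0, 0, 0, -0.28, -0.98, 0.52, 0, 0, 0, -0.28])

```text
time: 12.05
ee_pos: [537.0, 31.1, 146.6]
eef_rot: [-0.001, 0.672, 0.741, -0.001]
contact_force: [-0.6, 0.9, -3.6]
opening: 42.9
grasp_force: 62.4
```

Run:
```python
from h import *
print(tyaw());move(556.2,-10.4,90,95.7)
```

```text
95.59915251274033
move [-0.1439  0.051   0.1886] [-0.0044 -0.     -0.0022]
```

Request:
apply_moves(motion=[-0.07, 0.025, 0.05, 0, 0, 0, -0.144, 0.051, 0.12, 0, 0, 0, -0.144, 0.051, 0.188, 0, 0, 0, -0.144, 0.051, 0.188, 0, 0, 0, -0.144, 0.051, 0.188, 0, 0, 0, -0.144, 0.051, 0.188, 0, 0, 0])

```text
time: 12.8
ee_pos: [557.4, -8.0, 92.9]
eef_rot: [0.0, 0.671, 0.742, 0.0]
contact_force: [0.1, 0.7, -4.1]
opening: 43.1
grasp_force: 62.3
```

Run:
```python
from h import *
for k in range(3): grab('side')
print(tyaw(),env.get_state()['ee_pos']);move(556.2,-10.4,66.5,95.7)
```

```text
95.73704209238718 [557.36705054  -8.21205923  92.79939148]
move [-0.0069 -0.0047  0.0877] [0.0012 0.0002 0.0008]
```

Request:
apply_moves(motion=[-0.007, -0.005, 0.03, 0, 0, 0, -0.007, -0.005, 0.06, 0, 0, 0, -0.007, -0.005, 0.078, 0, 0, 0, -0.007, -0.005, 0.078, 0, 0, 0])

```text
time: 13.45
ee_pos: [555.3, -10.7, 68.0]
eef_rot: [-0.001, 0.671, 0.741, -0.0]
contact_force: [0.3, -0.2, -3.8]
opening: 43.1
grasp_force: 62.5
```

Run:
```python
from h import *
for k in range(3): grab('side')
s=env.get_state();print(tyaw(),s['ee_pos'],s['contact_force']);move(556.2,-10.4,66,95.7)
```

```text
95.71542054854247 [555.97167849 -10.68048381  68.89140063] [ 0.03902256 -0.01069834 -3.0869226 ]
move [0.0009 0.0008 0.0096] [0.0002 0.     0.0003]
```

Request:
apply_moves(motion=[0.001, 0.001, 0.005, 0, 0, 0, 0.001, 0.001, 0.01, 0, 0, 0, 0.001, 0.001, 0.01, 0, 0, 0])

```text
time: 13.98
ee_pos: [556.1, -10.4, 65.7]
eef_rot: [-0.0, 0.671, 0.741, -0.0]
contact_force: [-0.8, -0.1, -4.5]
opening: 42.9
grasp_force: 62.6
```

Request:
apply_moves(motion=[0, 0, 0, 0, 0, 0, 0, 0, 0, 0, 0, 0, 0, 0, 0, 0, 0, 0], jaw=0.5)

```text
time: 14.35
ee_pos: [556.3, -10.4, 66.0]
eef_rot: [0.0, 0.671, 0.741, 0.0]
contact_force: [0.6, 0.3, 0.5]
opening: 64.1
grasp_force: 0.0
```

Request:
apply_moves(motion=[0, 0, -0.1, 0, 0, 0, 0, 0, -0.25, 0, 0, 0, 0, 0, -0.4, 0, 0, 0, 0, 0, -0.4, 0, 0, 0, 0, 0, -0.4, 0, 0, 0], jaw=1)

```text
time: 14.98
ee_pos: [555.8, -10.4, 185.4]
eef_rot: [-0.0, 0.671, 0.741, -0.0]
contact_force: [-0.6, -0.0, -0.8]
opening: 85.5
grasp_force: 0.0
```

Run:
```python
from h import *
import pickle
f=grab('wrist','w7.png'); pickle.dump(f,open('w7.pkl','wb'))
move(583.6,298,160,114.3)
```

```text
move [1.0134 0.1958 0.0823] [-0.002  -0.0006 -0.413 ]
```

Request:
apply_moves(motion=[0.15, 0.03, 0, 0, 0, -0.06, 0.3, 0.06, 0, 0, 0, -0.15, 0.5, 0.1, 0, 0, 0, -0.25, 0.7, 0.14, 0.04, 0, 0, -0.35, 0.88, 0.18, 0.08, 0, 0, -0.41, 1.0, 0.196, 0.15, 0, 0, -0.413, 1.0, 0.196, 0.2, 0, 0, -0.413, 1.0, 0.196, 0.2, 0, 0, -0.413])

```text
time: 16.02
ee_pos: [583.3, 293.0, 123.2]
eef_rot: [-0.001, 0.542, 0.84, -0.002]
contact_force: [-0.6, 0.5, 0.0]
opening: 85.6
grasp_force: 0.0
```

Run:
```python
from h import *
import pickle
f=grab('wrist','w8.png'); pickle.dump(f,open('w8.pkl','wb'))
print(tyaw());move(583.6,298,37,114.3)
i=f['img']; P=proj(f,[[583.6,298,49.3]])[0].round().astype(int); print(P)
c=i[P[1]-60:P[1]+60,P[0]-70:P[0]+70]; a=cv2.resize(c,None,fx=3,fy=3)*1
a=np.clip(a.astype(float)*1.5,0,255).astype(np.uint8)
g=pickle.load(open('w7.pkl','rb'));b=cv2.resize(g['img'][60:360,200:520],(380,360))
cv2.imwrite('pics/c8.png',np.hstack([a,b])[:,:,::-1])
```

```text
114.26576934124701
move [0.0163 0.0066 0.292 ] [-0.0036  0.0004 -0.0008]
[326 250]
```

View pics/c8.png

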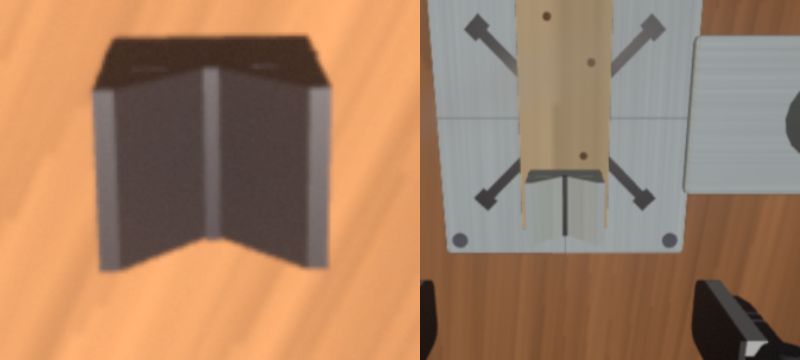

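Left crop: the tall block top is centred at (327,249), against a prediction of (326,250). Right crop: the low block stands on the board's near end, centred. I'll grip the tall block.

Request:
apply_moves(motion=[0.016, 0.006, 0.1, 0, 0, 0, 0.016, 0.006, 0.2, 0, 0, 0, 0.016, 0.006, 0.285, 0, 0, 0, 0.016, 0.006, 0.292, 0, 0, 0, 0.016, 0.006, 0.292, 0, 0, 0])

```text
time: 16.7
ee_pos: [585.1, 298.6, 39.5]
eef_rot: [0.0, 0.543, 0.84, 0.001]
contact_force: [-0.2, -0.0, 0.4]
opening: 85.2
grasp_force: 0.0
```

Run:
```python
from h import *
for k in range(2): grab('side')
print(tyaw());move(583.6,298,37,114.3)
```

```text
114.26380477169327
move [-0.001  -0.0068  0.0094] [ 0.0029 -0.0002 -0.0008]
```

Request:
apply_moves(motion=[0, 0, 0, 0, 0, 0, 0, 0, 0, 0, 0, 0, 0, 0, 0, 0, 0, 0, 0, 0, 0, 0, 0, 0, 0, 0, 0, 0, 0, 0], jaw=-1, force=60)

```text
time: 17.42
ee_pos: [584.3, 299.2, 38.8]
eef_rot: [0.0, 0.542, 0.84, 0.0]
contact_force: [-2.0, -1.5, 5.7]
opening: 43.4
grasp_force: 63.4
```

Request:
apply_moves(motion=[0, 0, -0.05, 0, 0, 0, 0, 0, -0.2, 0, 0, 0, 0, 0, -0.35, 0, 0, 0, 0, 0, -0.4, 0, 0, 0, 0, 0, -0.4, 0, 0, 0])

```text
time: 18.05
ee_pos: [584.5, 299.2, 158.3]
eef_rot: [0.0, 0.542, 0.84, 0.0]
contact_force: [-0.2, 0.3, -7.4]
opening: 43.1
grasp_force: 63.5
```

Run:
```python
from h import *
grab('side')
print(tyaw());move(546.6,85.2,130,95.7)
```

```text
114.30209558042296
move [-0.598  -0.4061  0.0904] [-2.100e-03  4.000e-04  4.134e-01]
```

Request:
apply_moves(motion=[-0.06, -0.04, 0, 0, 0, 0.04, -0.15, -0.1, 0, 0, 0, 0.1, -0.27, -0.18, 0, 0, 0, 0.2, -0.4, -0.27, 0, 0, 0, 0.3, -0.52, -0.35, 0, 0, 0, 0.38, -0.596, -0.404, 0.05, 0, 0, 0.413, -0.596, -0.404, 0.09, 0, 0, 0.413, -0.596, -0.404, 0.09, 0, 0, 0.413])

```text
time: 19.1
ee_pos: [546.1, 85.8, 129.3]
eef_rot: [-0.001, 0.671, 0.741, -0.001]
contact_force: [-0.4, 0.7, -6.2]
opening: 43.4
grasp_force: 63.2
```

Run:
```python
from h import *
for k in range(5): grab('side')
print(tyaw(),env.get_state()['ee_pos']);move(546.5,85.9,80,95.7)
```

```text
95.77574897662618 [547.78319412  86.98763046 131.41659384]
move [-0.0032 -0.0047  0.1714] [ 0.0005 -0.0001  0.0017]
```

Request:
apply_moves(motion=[-0.003, -0.005, 0.06, 0, 0, 0, -0.003, -0.005, 0.12, 0, 0, 0.002, -0.003, -0.005, 0.165, 0, 0, 0.002, -0.003, -0.005, 0.171, 0, 0, 0.002, -0.003, -0.005, 0.171, 0, 0, 0.002])

```text
time: 19.98
ee_pos: [546.4, 85.4, 80.2]
eef_rot: [0.0, 0.671, 0.741, 0.0]
contact_force: [-0.2, -0.0, -4.6]
opening: 43.3
grasp_force: 63.2
```

Run:
```python
from h import *
for k in range(5): grab('side')
print(tyaw(),env.get_state()['ee_pos']);move(546.5,85.9,75,95.7)
```

```text
95.6232740460713 [546.38746183  85.2774259   80.37255312]
move [0.002  0.0006 0.0179] [ 0.001  -0.0001 -0.0017]
```

Request:
apply_moves(motion=[0.002, 0, 0.01, 0, 0, -0.001, 0.002, 0, 0.018, 0, 0, -0.001, 0.002, 0, 0.018, 0, 0, -0.001, 0.002, 0, 0.018, 0, 0, -0.001])

```text
time: 20.72
ee_pos: [546.0, 85.9, 74.8]
eef_rot: [0.0, 0.671, 0.741, 0.0]
contact_force: [-2.6, 0.4, 2.1]
opening: 42.6
grasp_force: 64.0
```

Run:
```python
from h import *
for k in range(3): grab('side')
s=env.get_state();print(tyaw(),s['ee_pos'],s['contact_force']);move(546.5,85.9,74.6,95.7)
```

```text
95.67286386006111 [546.00501074  85.89775198  74.74393683] [-3.25548506 -0.23067053  3.43910998]
move [-0.0002  0.0016  0.0005] [ 0.0001 -0.0002 -0.0006]
```

In contact with the board, so I'll release, rise and look.

Request:
apply_moves(motion=[0, 0, 0, 0, 0, 0, 0, 0, 0, 0, 0, 0, 0, 0, 0, 0, 0, 0], jaw=0.5)

```text
time: 21.25
ee_pos: [546.3, 85.9, 74.5]
eef_rot: [0.0, 0.671, 0.741, 0.0]
contact_force: [0.4, 0.6, -0.1]
opening: 64.1
grasp_force: 0.0
```

Request:
apply_moves(motion=[0, 0, -0.1, 0, 0, 0, 0, 0, -0.25, 0, 0, 0, -0.1, 0, -0.4, 0, 0, 0, -0.25, 0, -0.4, 0, 0, 0, -0.25, 0, -0.4, 0, 0, 0, -0.25, 0, -0.4, 0, 0, 0], jaw=1)

```text
time: 22.0
ee_pos: [553.3, 11.3, 194.2]
eef_rot: [-0.0, 0.672, 0.741, -0.0]
contact_force: [-0.5, -0.3, -0.7]
opening: 85.0
grasp_force: 0.0
```

Run:
```python
from h import *
import pickle
f=grab('wrist','w9.png'); pickle.dump(f,open('w9.pkl','wb'))
move(591,-300,150,99.8)
cv2.imwrite('pics/c9.png',cv2.resize(f['img'][40:340,190:590],(800,600),interpolation=cv2.INTER_CUBIC)[:,:,::-1])
```

```text
move [-1.0463  0.0227  0.1468] [-0.0009 -0.0004 -0.0916]
```

View pics/c9.png

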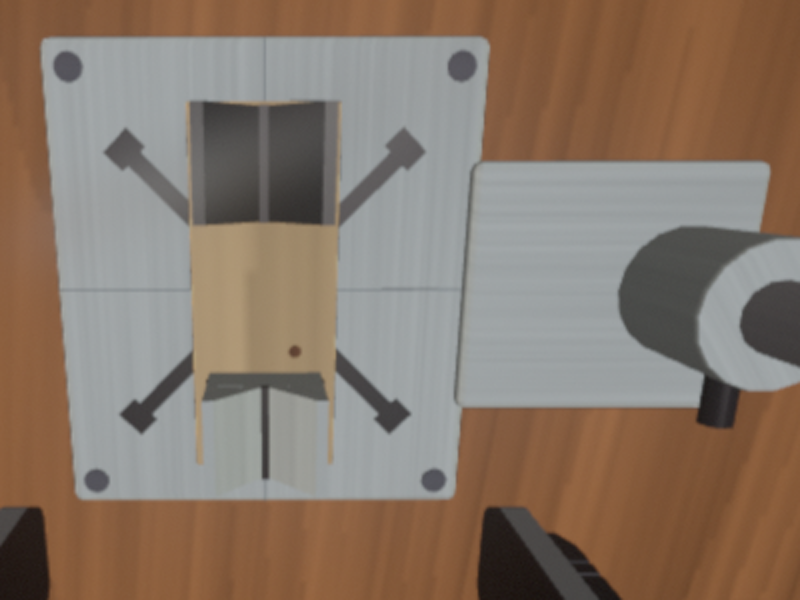

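Both blocks stand on the board, V lines at crop columns 264 and 265, in line with the plate's centre line (264). Next is the shaft.

Request:
apply_moves(motion=[-0.1, 0, 0, 0, 0, 0, -0.25, 0, 0, 0, 0, -0.02, -0.42, 0.01, 0, 0, 0, -0.04, -0.6, 0.015, 0.03, 0, 0, -0.06, -0.78, 0.02, 0.08, 0, 0, -0.08, -0.92, 0.022, 0.12, 0, 0, -0.09, -1, 0.022, 0.147, 0, 0, -0.09, -1, 0.022, 0.147, 0, 0, -0.09])

```text
time: 23.05
ee_pos: [589.5, -286.9, 149.1]
eef_rot: [-0.001, 0.645, 0.764, -0.0]
contact_force: [0.9, 1.2, -0.4]
opening: 85.3
grasp_force: 0.0
```

Run:
```python
from h import *
import pickle
f=pickle.load(open('w9.pkl','rb'))
b=lambda x,y,z: back(f,x/2+190-.25,y/2+40-.25,z)[:2].round(1)
T=[b(190,101,85.3),b(340,101,85.3),b(337,223,85.3),b(192,223,85.3)];print('tall',T,np.mean(T,0))
print('Vt',b(264,103,67.3),b(264,222,67.3),'Vl',b(265,385,56),b(265,478,56))
print('cross',b(265,45,18),b(265,490,18),b(100,290,18),b(430,290,18))
for k in range(4): grab('side')
f=grab('wrist','w10.png'); pickle.dump(f,open('w10.pkl','wb'))
s=env.get_state();print(s['ee_pos'],tyaw())
i=f['img'];h=cv2.cvtColor(i,cv2.COLOR_RGB2HSV)
bl=(h[:,:,0]>95)&(h[:,:,0]<130)&(h[:,:,1]>110)&(i[:,:,2]>100)
n,l,st,c=cv2.connectedComponentsWithStats(bl.astype(np.uint8))
for k in range(1,n):
    if st[k,4]>60: print('blue',st[k],c[k],back(f,*c[k],29))
m=((h[:,:,1]<80)&(i[:,:,2]>60))
for r in range(20,300,20):
    e=np.nonzero(np.diff(np.r_[0,m[r,200:460],0].astype(int)))[0]+200; print(r,e)
```

```text
tall [array([523.1, 100.3]), array([566.9, 104.6]), array([570.4,  69.8]), array([526.1,  65.4])] [546.625  85.025]
Vt [544.6 103.5] [548.2  66.8] Vl [554.5   7.8] [558.1 -29.1]
cross [542.5 127.9] [560.4 -51.1] [484.7  30.3] [618.4  43.6]
[ 589.99959171 -285.29726099  151.01554695] 99.80892860016186
blue [296 282  42  18 485] [317.05360825 292.05979381] [ 594.69141404 -329.10947668   29.        ]
20 []
40 []
60 []
80 []
100 []
120 []
140 []
160 []
180 []
200 [302 324]
220 [303 325 453 460]
240 [304 326 448 460]
260 [305 327]
280 [296 339 442 460]
```

Run:
```python
from h import *
import pickle
f=pickle.load(open('w10.pkl','rb'));i=f['img'];h=cv2.cvtColor(i,cv2.COLOR_RGB2HSV)
m=((h[:,:,1]<80)&(i[:,:,2]>60)); m[:,:290]=0;m[:,345:]=0
P=[];rows=range(185,272,3)
for r in rows:
    u=np.nonzero(m[r])[0]
    if len(u)>10:P.append(back(f,u.mean(),r,18)[:2])
P=np.array(P); k=np.polyfit(P[:,1],P[:,0],1); print('dir',k,np.degrees(np.arctan2(1,k[0])), 'x at y-329',np.polyval(k,-329), np.polyval(k,-270))
v=np.nonzero(m[150:272].any(1))[0]+150; u=np.nonzero(m[v[0]+2])[0].mean(); print('tip row',v[0],back(f,u,v[0]-.5,17))
# blue rows along the axis
b=(h[:,:,0]>95)&(h[:,:,0]<130)&(h[:,:,1]>110)&(i[:,:,2]>60)
for c in (312,317,322):
    r=np.nonzero(b[270:320,c])[0]+270; print(c,r.min(),r.max(),back(f,c,r.min()-.5,31.8),back(f,c,r.max()+.5,31.8))
r=np.nonzero(m[270:320])[0]
```

```text
dir [-2.15607351e-01  5.23463616e+02] 102.16713716377974 x at y-329 594.3984347972819 581.6776010931293
tip row 186 [ 578.74842474 -255.11517418   17.        ]
312 288 299 [ 590.35100123 -324.90433813   31.8       ] [ 591.89319338 -334.19368544   31.8       ]
317 288 299 [ 593.86646256 -324.29451924   31.8       ] [ 595.44413105 -333.57765878   31.8       ]
322 287 299 [ 597.24891014 -322.91999173   31.8       ] [ 598.99502876 -332.96163905   31.8       ]
```

Run:
```python
from h import *
move(596.6,-338.6,70,102.2)
```

```text
move [-0.1788 -0.0087  0.2701] [ 0.0006  0.0002 -0.0531]
```

Request:
apply_moves(motion=[-0.09, -0.004, 0.08, 0, 0, -0.03, -0.179, -0.009, 0.18, 0, 0, -0.053, -0.179, -0.009, 0.27, 0, 0, -0.053, -0.179, -0.009, 0.27, 0, 0, -0.053, -0.179, -0.009, 0.27, 0, 0, -0.053])

```text
time: 23.92
ee_pos: [596.7, -339.5, 70.8]
eef_rot: [0.001, 0.628, 0.778, 0.0]
contact_force: [-0.4, 1.1, 0.7]
opening: 85.5
grasp_force: 0.0
```

Run:
```python
from h import *
for k in range(4): grab('side')
f=grab('wrist','w11.png'); print(env.get_state()['ee_pos'],tyaw())
i=f['img'];h=cv2.cvtColor(i,cv2.COLOR_RGB2HSV)
b=(h[:,:,0]>95)&(h[:,:,0]<130)&(h[:,:,1]>110)&(i[:,:,2]>60)
b[:,:240]=0;b[:,400:]=0
v,u=np.nonzero(b); print(u.min(),u.max(),v.min(),v.max())
for c in (310,320,330):
    r=np.nonzero(b[:,c])[0]
    if len(r): print(c,back(f,c,r.min()-.5,31.8),back(f,c,r.max()+.5,31.8))
move(596.6,-338.6,31,102.2)
```

```text
[ 596.59588045 -340.02711164   70.60028893] 102.1282470140277
289 351 245 270
310 [ 588.555721   -325.25583216   31.8       ] [ 590.55599561 -334.9452677    31.8       ]
320 [ 593.16036088 -324.76320788   31.8       ] [ 595.13289728 -333.96065972   31.8       ]
330 [ 597.56094572 -323.31811275   31.8       ] [ 599.71001341 -332.97600561   31.8       ]
move [0.0048 0.0009 0.132 ] [ 0.0015  0.0015 -0.0016]
```

Request:
apply_moves(motion=[0.005, 0.001, 0.06, 0, 0, 0, 0.005, 0.001, 0.11, 0, 0, 0, 0.005, 0.001, 0.132, 0, 0, 0, 0.005, 0.001, 0.132, 0, 0, 0, 0.005, 0.001, 0.132, 0, 0, 0])

```text
time: 24.8
ee_pos: [596.3, -338.8, 30.2]
eef_rot: [0.0, 0.629, 0.778, 0.0]
contact_force: [-0.8, -0.5, 0.6]
opening: 85.0
grasp_force: 0.0
```

Request:
apply_moves(motion=[0, 0, 0, 0, 0, 0, 0, 0, 0, 0, 0, 0, 0, 0, 0, 0, 0, 0, 0, 0, 0, 0, 0, 0, 0, 0, 0, 0, 0, 0, 0, 0, 0, 0, 0, 0], jaw=-1, force=60)

```text
time: 25.55
ee_pos: [596.2, -338.6, 30.3]
eef_rot: [0.0, 0.629, 0.778, 0.0]
contact_force: [-0.8, 1.1, 5.6]
opening: 30.1
grasp_force: 59.3
```

Request:
apply_moves(motion=[0, 0, -0.05, 0, 0, 0, 0, 0, -0.2, 0, 0, 0, 0, 0, -0.35, 0, 0, 0, 0, 0, -0.4, 0, 0, 0, 0, 0, -0.4, 0, 0, 0, 0, 0, -0.4, 0, 0, 0])

```text
time: 26.3
ee_pos: [595.2, -338.1, 147.8]
eef_rot: [-0.002, 0.629, 0.778, -0.0]
contact_force: [-0.3, -0.2, -2.8]
opening: 29.4
grasp_force: 59.7
```

Run:
```python
from h import *
import pickle
for k in range(4): grab('side')
f=grab('wrist','w12.png'); pickle.dump(f,open('w12.pkl','wb'))
s=env.get_state();print(s['ee_pos'],tyaw())
i=f['img'];h=cv2.cvtColor(i,cv2.COLOR_RGB2HSV)
b=(h[:,:,0]>95)&(h[:,:,0]<130)&(h[:,:,1]>110)&(i[:,:,2]>60)
b[:,:240]=0;b[:,400:]=0
v,u=np.nonzero(b); print(u.min(),u.max(),v.min(),v.max(),u.mean(),v.mean())
m=((h[:,:,1]<80)&(i[:,:,2]>90)); m[:,:285]=0;m[:,360:]=0
for r in range(20,300,15):
    w=np.nonzero(m[r])[0]; print(r,(w.min(),w.max(),len(w)) if len(w) else None,end=' ')
move(552.4,27.4,150,95.7)
```

```text
[ 595.63899574 -338.30289738  148.57593958] 102.10457218310773
281 361 281 317 321.3183246073298 301.4586387434555
20 None 35 None 50 None 65 None 80 None 95 (np.int64(300), np.int64(344), 45) 110 (np.int64(300), np.int64(344), 45) 125 (np.int64(300), np.int64(344), 45) 140 (np.int64(300), np.int64(343), 44) 155 (np.int64(301), np.int64(343), 43) 170 (np.int64(301), np.int64(343), 43) 185 (np.int64(301), np.int64(342), 42) 200 (np.int64(301), np.int64(342), 42) 215 (np.int64(301), np.int64(342), 42) 230 (np.int64(301), np.int64(341), 41) 245 (np.int64(301), np.int64(341), 41) 260 (np.int64(302), np.int64(341), 40) 275 (np.int64(285), np.int64(359), 75) 290 (np.int64(301), np.int64(342), 42) move [ 1.2221  0.1147 -0.0034] [-0.002  -0.0015  0.1423]
```

Run:
```python
from h import *
import pickle
f=pickle.load(open('w12.pkl','rb'));i=f['img'];h=cv2.cvtColor(i,cv2.COLOR_RGB2HSV)
s=env.get_state();T=Rq(s['eef_rot']).inv();tf=lambda p:T.apply(p-s['ee_pos']).round(2)
m=((h[:,:,1]<80)&(i[:,:,2]>90)); v=np.nonzero(m[:250,322])[0]; print('tip',v.min())
za=s['ee_pos'][2]-14.3
for zz in (za-3,za,za+3): print(zz,tf(back(f,321.5,v.min()-.5,zz+6)))
b=(h[:,:,0]>95)&(h[:,:,0]<130)&(h[:,:,1]>110)&(i[:,:,2]>60)
for c in (312,321,330):
    r=np.nonzero(b[240:,c])[0]+240; print('band',r.min(),r.max(),tf(back(f,c,r.min()-.5,za+15.5)),tf(back(f,c,r.max()+.5,za+15.5)))
for r in (95,250):
    g=i[r,280:365].astype(int); w=np.nonzero(m[r,285:360])[0]; print(r,tf(back(f,w.mean()+285,r,za)),len(w))
    # depth-based axis
    u=w.mean()+285; D=365.03*16/len(w); c=np.array([(u-f['cx'])/f['fx'],-(r-f['cy'])/f['fy'],-1])*D
    print(tf(Rq(f['orientation']).apply(c)+f['position']))
```

```text
tip 84
131.27593958197448 [84.91  0.16 11.41]
134.27593958197448 [84.59  0.16  8.41]
137.27593958197448 [84.27  0.17  5.41]
band 292 316 [14.82 -3.16 -1.18] [ 4.92 -3.23 -1.19]
band 293 317 [14.44  0.03 -1.18] [ 4.52  0.04 -1.19]
band 292 316 [14.83  3.23 -1.19] [ 4.93  3.3  -1.2 ]
95 [81.53  0.34 14.4 ] 45
[81.85  0.34 18.45]
250 [2.508e+01 1.000e-02 1.433e+01] 41
[24.83  0.   15.07]
```

Request:
apply_moves(motion=[0.07, 0.01, 0, 0, 0, 0.01, 0.18, 0.02, 0, 0, 0, 0.03, 0.32, 0.03, 0, 0, 0, 0.05, 0.48, 0.045, 0, 0, 0, 0.07, 0.64, 0.06, 0, 0, 0, 0.1, 0.78, 0.075, 0, 0, 0, 0.12, 0.9, 0.085, 0, 0, 0, 0.14, 0.96, 0.09, 0, 0, 0, 0.142])

```text
time: 27.55
ee_pos: [561.2, -48.8, 149.9]
eef_rot: [-0.0, 0.67, 0.742, 0.0]
contact_force: [0.7, -0.0, -2.0]
opening: 30.0
grasp_force: 59.7
```

Run:
```python
from h import *
for k in range(5): grab('side')
print(env.get_state()['ee_pos']); move(552.35,27.85,140,95.75)
```

```text
[562.13718703 -51.79005024 149.79382755]
move [ 0.2674 -0.0061  0.0326] [ 0.0001  0.0005 -0.001 ]
```

Request:
apply_moves(motion=[0.07, -0.002, 0, 0, 0, 0, 0.16, -0.004, 0.01, 0, 0, 0, 0.24, -0.006, 0.02, 0, 0, -0.001, 0.267, -0.006, 0.033, 0, 0, -0.001, 0.267, -0.006, 0.033, 0, 0, -0.001, 0.267, -0.006, 0.033, 0, 0, -0.001, 0.267, -0.006, 0.033, 0, 0, -0.001])

```text
time: 28.68
ee_pos: [552.5, 27.6, 140.0]
eef_rot: [0.0, 0.671, 0.741, 0.0]
contact_force: [0.6, -0.1, -2.3]
opening: 29.9
grasp_force: 59.7
```

Run:
```python
from h import *
for k in range(5): grab('side')
print(env.get_state()['ee_pos'],tyaw()); move(552.35,27.85,99,95.75)
```

```text
[552.33854956  27.98709992 139.93845122] 95.73463968334896
move [-0.0005 -0.      0.1365] [ 0.0001  0.     -0.0003]
```

Request:
apply_moves(motion=[0, 0, 0.04, 0, 0, 0, 0, 0, 0.08, 0, 0, 0, 0, 0, 0.11, 0, 0, 0, 0, 0, 0.13, 0, 0, 0, 0, 0, 0.136, 0, 0, 0, 0, 0, 0.136, 0, 0, 0])

```text
time: 29.68
ee_pos: [552.3, 28.3, 99.1]
eef_rot: [0.0, 0.671, 0.742, 0.0]
contact_force: [-0.6, -0.4, -2.9]
opening: 30.2
grasp_force: 59.7
```

Run:
```python
from h import *
for k in range(4): grab('side')
s=env.get_state();print(s['ee_pos'],tyaw(),s['contact_force']); move(552.35,27.85,93.5,95.75)
```

```text
[552.47799829  28.25187041  99.41312446] 95.76110381574827 [-0.42528165 -0.03130744 -3.14971614]
move [-0.0013 -0.0006  0.0197] [0.0007 0.     0.0002]
```

Request:
apply_moves(motion=[-0.001, 0, 0.008, 0, 0, 0, -0.001, 0, 0.014, 0, 0, 0, -0.001, 0, 0.018, 0, 0, 0, -0.001, 0, 0.018, 0, 0, 0])

```text
time: 30.38
ee_pos: [552.2, 28.0, 93.5]
eef_rot: [-0.0, 0.671, 0.742, -0.0]
contact_force: [0.6, -0.8, -3.0]
opening: 29.7
grasp_force: 59.7
```

Run:
```python
from h import *
for k in range(3): grab('side')
s=env.get_state();print(s['ee_pos'],tyaw(),s['contact_force'],s['moment']); move(552.35,27.85,92.8,95.75)
```

```text
[552.30325593  27.97503508  93.70181967] 95.76116155829602 [-0.02463671 -0.78751139 -2.11837501] [ 0.06607663 -0.00643877 -0.01379595]
move [-0.0004  0.0001  0.003 ] [-0.0001 -0.      0.0002]
```

Request:
apply_moves(motion=[0, 0, 0.002, 0, 0, 0, 0, 0, 0.004, 0, 0, 0, 0, 0, 0.004, 0, 0, 0])

```text
time: 30.9
ee_pos: [552.3, 27.9, 93.1]
eef_rot: [0.0, 0.671, 0.742, 0.0]
contact_force: [-1.7, 0.6, 5.2]
opening: 29.9
grasp_force: 60.6
```

Request:
apply_moves(motion=[0, 0, 0.001, 0, 0, 0, 0, 0, 0.002, 0, 0, 0, 0, 0, 0.002, 0, 0, 0])

```text
time: 31.28
ee_pos: [552.4, 27.9, 93.1]
eef_rot: [0.0, 0.671, 0.742, 0.0]
contact_force: [-5.3, -0.3, 10.3]
opening: 29.5
grasp_force: 61.1
```

Contact made and seated. I'll ease the grip, open and rise straight up.

Request:
apply_moves(motion=[0, 0, -0.001, 0, 0, 0, 0, 0, -0.001, 0, 0, 0], force=20)

```text
time: 31.52
ee_pos: [552.3, 28.0, 93.0]
eef_rot: [0.0, 0.671, 0.742, 0.0]
contact_force: [-2.5, -0.6, 7.6]
opening: 30.0
grasp_force: 60.8
```

Request:
apply_moves(motion=[0, 0, 0, 0, 0, 0, 0, 0, 0, 0, 0, 0, 0, 0, 0, 0, 0, 0, 0, 0, 0, 0, 0, 0], jaw=0.5)

```text
time: 32.02
ee_pos: [552.3, 27.9, 92.1]
eef_rot: [-0.0, 0.671, 0.742, -0.0]
contact_force: [-0.4, -0.3, 0.0]
opening: 64.0
grasp_force: 0.0
```

Request:
apply_moves(motion=[0, 0, -0.05, 0, 0, 0, 0, 0, -0.15, 0, 0, 0, 0, 0, -0.3, 0, 0, 0, 0, 0, -0.35, 0, 0, 0, -0.1, 0, -0.35, 0, 0, 0, -0.2, 0, -0.35, 0, 0, 0, -0.2, 0, -0.35, 0, 0, 0])

```text
time: 32.9
ee_pos: [558.3, -33.2, 197.2]
eef_rot: [-0.0, 0.672, 0.741, -0.0]
contact_force: [0.1, 0.5, -0.3]
opening: 64.0
grasp_force: 0.0
```

Run:
```python
from h import *
import pickle
for k in range(4): grab('side')
f=grab('wrist','w13.png'); pickle.dump(f,open('w13.pkl','wb'))
g=grab('scene','sc13.png'); q=grab('side')
P=proj(f,[[551.4,37.4,94],[551.4,37.4,78]]);print(P)
G=cv2.resize(g['img'][190:310,330:480],(400,320),interpolation=cv2.INTER_CUBIC)
Q=cv2.resize(q['img'][200:320,180:330],(400,280),interpolation=cv2.INTER_CUBIC)
W=cv2.resize(f['img'][20:420,190:457],(400,600))
cv2.imwrite('pics/final.png',np.hstack([W,np.vstack([G,Q])])[:,:,::-1])
i=f['img'];h=cv2.cvtColor(i,cv2.COLOR_RGB2HSV)
b=(h[:,:,0]>95)&(h[:,:,0]<130)&(h[:,:,1]>110)&(i[:,:,2]>60); b[:,:260]=0;b[:,390:]=0
n,l,st,c=cv2.connectedComponentsWithStats(b.astype(np.uint8)); k=1+st[1:,4].argmax(); print(st[k],c[k],back(f,*c[k],93))
```

```text
[[321.39695459 130.56396763]
 [321.41495552 130.32436888]]
[303 123  43  17 618] [325.83333333 130.95469256] [554.03453891  37.43526302  93.        ]
```

View pics/final.png

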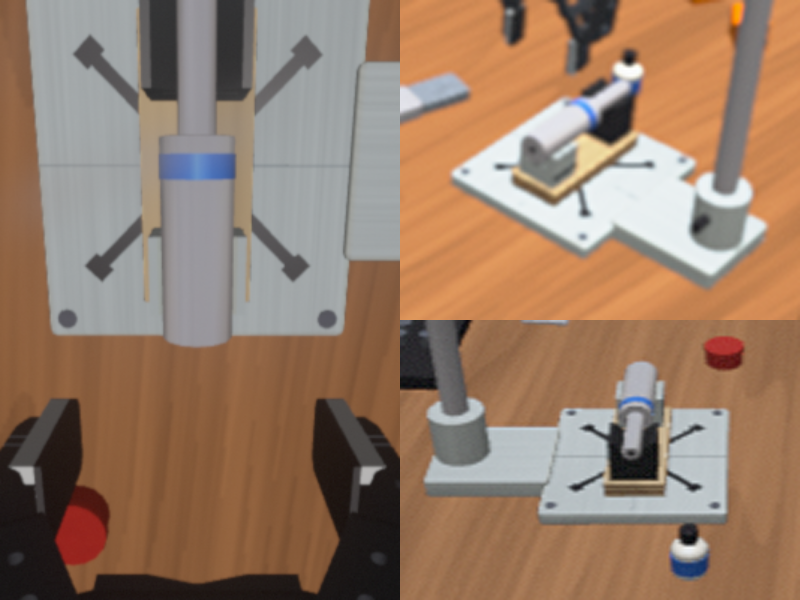

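The final picture shows the shaft in both Vs. The blue band is at crop (198,166), right on the plate's cross line (row 165). The thick end is in the low block and the thin end in the tall one. The bottle and tin in view haven't moved, and the gripper is clear.

```bash
python3 -c "
from station import env
print(env.hand_in())"
```

```text
the job is handed in; nothing more can be done
None
```

The job is handed in at about 33 s of the 122 s allowed: board centred on the base plate, both V-blocks on it in line, and the shaft in both Vs with its blue band over the hole to within about 1 mm along its length by camera; the dye bottle, tin and hammer were left alone, and no verdict came back.

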